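Seat the keyed shaft in the spring-loaded pulley hub

ROBOT

A 7-joint arm with a two-finger parallel gripper is mounted at the origin on the work surface. World frame = base frame: x ahead of the robot, y to its left, z up, the work surface at z = 0. Lengths are in m, angles in rad, forces in N, time in s.
With the tool pointing down it reaches from about 0.425 to 0.95 m from the base axis. Payload 4.7 kg.
Tool frame: the origin (TCP) lies on the centre line of the jaws, within the pads' length; the fingertips stand robot.nose_length ahead of it and the grasp point (between the pads) lies 8 mm behind it (robot.nose_length is the distance from the TCP to the fingertips, in m); z points along the fingers, y is the line along which they close (so a half turn about z gives the same grasp; the last joint's range is limited). The gripper opens to 85 mm and grips with 20 to 120 N. Pads are 22 mm wide; open, the fingers measure 114 mm over their backs; the gripper's body (76 mm by 85 mm) begins 54 mm behind the grasp point. The pads swing forward as they close: fully open they stand 13 mm farther back than shut.
Start: joints at [1.206, 0.469, -0.049, 1.532, 0.024, 1.141, -0.082], TCP at [0.222, -0.637, 0.242] pointing down, gripper open.
Joint ranges: [-2.59, 2.59], [-0.33, 1.99], [-1.39, 1.29], [0.1, 2.45], [-1.04, 4.18], [0.21, 1.99], [-2.66, 2.66]. Speed limits (rad/s): [2.57, 2.57, 3.14, 3.14, 3.14, 3.14, 3.14].

INTERFACE

Orientations are given as [roll, pitch, yaw] about the fixed x, y, z axes, in that order (R = Rz(yaw) Ry(pitch) Rx(roll)).
In Python, from plant import robot gives the robot as it stands. Calls block until the motion is done:
- robot.goto(position, orientation): joint-space move of the TCP to a pose.
- robot.move_straight(position, vel=0.15, attitude=None, contact_N=None): straight line of the TCP; attitude=None keeps the orientation; vel is the mean speed in m/s. With contact_N (N) it stops when the force on the tool has changed by that much, and returns True; else False.
- robot.move_joints(angles): joint-space move.
- robot.grip(opening, strength=None): opening from 0.0 (shut) to 1.0 (fully open); strength is the grip in N (None keeps the last); returns when the fingers have stopped.
- robot.sleep(seconds).
- robot.inverse_kinematics(position, orientation): joint angles nearest the present ones, or None.
- robot.sense(): the state.
- robot.grab_frame(name): name is "scene" or "top" or "wrist"; returns a dict with "image" (480x640x3 uint8, red, green, blue), "range_z" (480x640 float32, m along the optical axis (not along the pixel's ray), 0 where there is no reading), "fx", "fy", "cx", "cy" (pixels), "R" (3x3) and "t" (3): a world point X has camera coordinates R X + t. Camera axes: x right, y down, z forward; pixel columns grow to the right and rows downward; lengths in m; the calibration is good to about 2 mm. A picture is of the moment at which its call begins.
A pose or a line that the arm cannot do raises robot.IKError and nothing moves.
- robot.close_job(): hands the job in; it is judged then, once.
The state is a dict: "t": time; "joint_pos": joint angles; "joint_velocities": joint speeds; "effort": joint torques, N m; "tcp_pos": TCP position; "tcp_rot": TCP orientation; "wrist_force": force on the tool from outside, world axes, zero at the start; "torque": the same for the moment, N m; "opening": opening from 0.0 (shut) to 1.0 (fully open); "gripper_force": force on a finger pad.
Only numpy, scipy, OpenCV 4.12 (cv2) and the standard library are available. Lean on these libraries where they do the work, as an engineer would, in place of code of your own. Each camera call takes 0.05 s, during which the arm holds its last target. There are 200 camera calls.

TASK

Of the three look-alike shafts in the blue rack, take the middle-size one (20 mm shaft, 46 mm flange), the only one that properly fits the pulley hub on the black bracket, put its nose into the hub, turn it until the key slips into the keyway, and keep pushing against the spring until the flange sits on the hub. Finish while still gripping the shaft and holding it down: the spring would lift it out again. Leave the other two shafts in their holes and do not disturb the grease jar, the brass spacer or the screwdriver.

Things in the scene. Friction and masses are not known exactly. Their poses are not given: they have to be found in the camera images.
- shaft_middle: Steel shaft, 20 mm, 0.2 kg, hung in the rack by its 46 mm flange. Origin: nose tip; z up its axis, x to the key (orange line on flange). Nose tapers over 6 mm. Brass key: 6 mm wide, z 16-42 mm, to 15 mm from axis. Flange z 44-50 mm. Flat grip tab on it: z 50-80 mm, 14 mm thick (x), 28 mm wide (y).
- shaft_small: Look-alike, hung and built like shaft_middle (same origin, axes, lengths and grip tab); too small: shaft 14 mm, flange 38 mm across, key reaching 12 mm from the axis.
- shaft_large: Look-alike, hung and built like shaft_middle (same origin, axes, lengths and grip tab); too large: shaft 26 mm, flange 54 mm across, key reaching 16 mm from the axis.
- rack: Blue fixed rack: plate 70 mm (x) by 250 mm (y), 8 mm thick, on two end legs, its top 75 mm above the table; origin under its centre on the table. Three 34 mm holes at y = -80, 0 and 80 mm; the shafts hang in them in any order, each turned a little. Holes are wider than shaft and key: lift straight up.
- hub_mouth (a point): Centre of the bore's mouth in the flat top of the aluminium pulley hub, 100 mm above the table; z up, x to the keyway (orange mark). Hub 52 mm across, 55 mm tall, pulley rims 72 mm lower down. Bore 22 mm, keyway 8 mm wide, to 16.5 mm from the axis, both full height. Sprung brass plunger 30 mm down the bore. Pulley bearing is stiff (0.35 N m) and stays put.
- bracket: Black plastic bracket held in a fixed blue fixture, 110 mm (x) by 270 mm (y), blue jaws 60 mm high (bolt heads to 72 mm) centred at y = +-112 mm; origin under the hub axis on the table. Pulley and plunger are mounted on it.
- plunger (a joint): How far the plunger in the bore is pressed down from rest, in m: 0 at rest, 0.014 when the shaft's flange sits on the hub, 0.022 at its stop. Spring 600 N/m with 3 N preload: about 11.4 N when the flange is home.
- grease_jar: Jar with a red cap, 60 mm across, 65 mm tall, origin under its centre. Bystander.
- spacer: Brass ring 34 mm outside, 21 mm hole, 20 mm tall, origin under its centre. Bystander.
- screwdriver: Screwdriver with a red handle, about 200 mm, lying along its x near the table's far edge. Bystander.
Mind the look-alikes: they are no part of the job. What is shaped like the shaft_middle but purple or turquoise is not meant.

How it is judged:
By the outcome, as a careful person would: the job done as asked, in the order asked, and still so for the second after the job is handed in, while the arm keeps its last pose, push and grip.
It also fails if it takes over 42 s, if anything falls off the work surface, if the arm or the gripper's body presses on something with over 40 N, if the wrist force passes 120 N, or if a joint passes its speed limit or range.

## Working session

There is one attempt and no reset: what is moved stays moved. The work goes in short steps, each a Python script; the robot and the scene stay as the last script left them, time stands still between calls to the robot, and variables do not carry over. Pictures are saved under pics/ and viewed, at most 10 in all, crops included, and the job is handed in when it is done.

```bash
mkdir -p pics; ls
python3 - <<'E'
from plant import robot
import cv2, numpy as np
s=robot.sense(); print({k:np.round(v,3) for k,v in s.items()}, robot.nose_length)
for n in ("scene","top"):
    f=robot.grab_frame(n); cv2.imwrite(f"pics/{n}0.png",f["image"][:,:,::-1]); np.savez(f"{n}0.npz",**f)
    print(n,f["fx"],f["cx"],f["cy"],np.round(-f["R"].T@f["t"],3),np.round(f["R"],2).tolist())
E
```

```text
pics
{'t': np.float64(0.0), 'joint_pos': array([ 1.206,  0.469, -0.049,  1.534,  0.024,  1.141, -0.082]), 'joint_velocities': array([ 0.001, -0.001, -0.001,  0.   , -0.001,  0.001, -0.002]), 'effort': array([-0.0000e+00, -5.1032e+01, -4.7000e-02, -2.3771e+01,  1.1000e-02,
        8.0000e-03, -0.0000e+00]), 'tcp_pos': array([ 0.222, -0.637,  0.241]), 'tcp_rot': array([-3.14 ,  0.   ,  0.336]), 'wrist_force': array([-0.19 ,  0.547,  0.626]), 'torque': array([ 0.018,  0.029, -0.019]), 'gripper_force': np.float64(0.0), 'opening': np.float64(1.002)} 0.011
scene 514.7822000765711 318.2648885539635 231.47803820821701 [1.009 0.205 0.856] [[-0.33, 0.94, -0.0], [0.81, 0.28, -0.51], [-0.48, -0.17, -0.86]]
top 600.7942130517653 321.1225472176202 246.56544279292274 [0.309 0.055 1.423] [[0.04, -1.0, 0.0], [-0.98, -0.04, -0.2], [0.2, 0.01, -0.98]]
```

View pics/scene0.png

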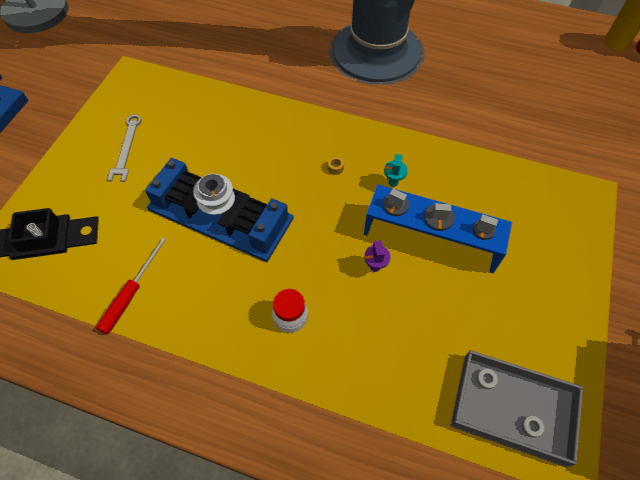

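View pics/top0.png

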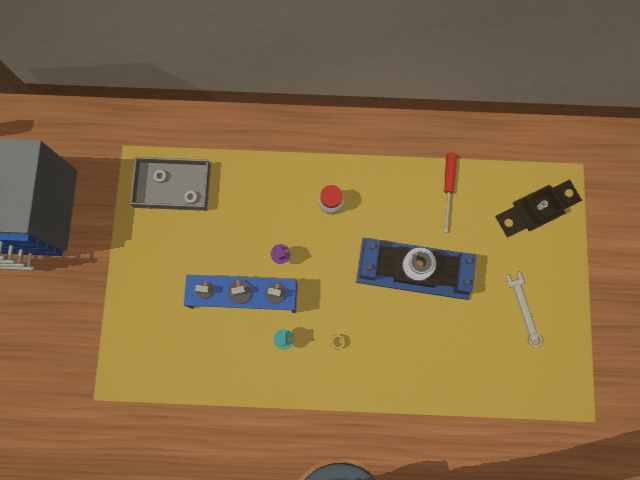

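The scene view shows three steel shafts in the blue rack. The large one is in the middle, near (440,215). The candidate for the middle size is at (396,203), with the small one at (486,227). The hub is at (213,192). In the top view the same things are at (275,293), (240,292), (203,289) and (420,262).

```bash
cat > h.py <<'E'
import numpy as np, cv2
def ray(f,u,v,z):
    "pixel onto the world plane of height z"
    R,t=np.array(f["R"]),np.array(f["t"]); c=-R.T@t
    d=R.T@np.array([(u-f["cx"])/f["fx"],(v-f["cy"])/f["fy"],1.])
    return c+d*(z-c[2])/d[2]
def proj(f,X):
    p=np.array(f["R"])@np.array(X)+np.array(f["t"]); return f["fx"]*p[0]/p[2]+f["cx"],f["fy"]*p[1]/p[2]+f["cy"]
def cloud(f):
    z=f["range_z"]; v,u=np.indices(z.shape); P=np.stack([(u-f["cx"])/f["fx"]*z,(v-f["cy"])/f["fy"]*z,z],-1)
    return (P-np.array(f["t"]))@np.array(f["R"])
E
python3 - <<'E'
import numpy as np,cv2
from h import *
T=np.load("top0.npz");S=np.load("scene0.npz")
for n,p,z in(("a",(275,293),.085),("b",(240,292),.085),("c",(203,289),.085),("hub",(420,262),.1),("jar",(331,196),.065)): print(n,ray(T,*p,z).round(3))
for n,p,z in(("a",(396,205),.081),("b",(439,218),.081),("c",(485,230),.081),("hub",(212,187),.1)): print(n,ray(S,*p,z).round(3))
for f in(T,S):
    hsv=cv2.cvtColor(f["image"],cv2.COLOR_RGB2HSV); P=cloud(f)
    m=(hsv[...,0]>100)&(hsv[...,0]<130)&(hsv[...,1]>120)&(abs(P[...,2]-.075)<.006)&(P[...,1]>0)&(P[...,0]<.8)&(P[...,0]>.3)
    q=P[m][:,:2].astype(np.float32); print(len(q),cv2.minAreaRect(q))
from plant import robot
s=robot.sense()
robot.goto([.55,.2,.30],[np.pi,0,0]); print(robot.sense()["t"],robot.sense()["tcp_pos"])
f=robot.grab_frame("wrist"); cv2.imwrite("pics/w0.png",f["image"][:,:,::-1]); np.savez("w0.npz",**f)
print(f["fx"],-f["R"].T@f["t"],np.round(f["R"],2).tolist())
E
```

```text
a [0.471 0.164 0.085]
b [0.47  0.242 0.085]
c [0.474 0.325 0.085]
hub [ 0.553 -0.158  0.1  ]
jar [0.708 0.047 0.065]
a [0.479 0.167 0.081]
b [0.48  0.246 0.081]
c [0.478 0.328 0.081]
hub [ 0.563 -0.154  0.1  ]
2104 ((0.4879815876483917, 0.4570421874523163), (0.6798330545425415, 0.08554784208536148), 85.71043395996094)
3195 ((0.4752112030982971, 0.24577787518501282), (0.24929969012737274, 0.07368478924036026), 89.768798828125)
3.25 [0.55042596 0.19911231 0.29980354]
378.359618867027 [0.61788599 0.20025955 0.43221168] [[-0.0, -1.0, 0.0], [-0.96, 0.0, 0.27], [-0.27, -0.0, -0.96]]
```

View pics/w0.png

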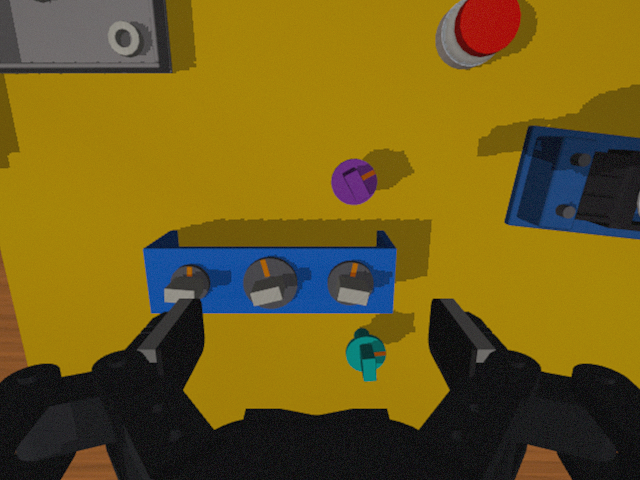

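The wrist view shows flange widths of about 38, 54 and 46 px. So the middle shaft is the right-hand one at (351,283). Its orange line points up in the image (+x) with a slight tilt. Next I look at the hub.

Run:
```python
import numpy as np,cv2
from h import *
from plant import robot
robot.goto([.52,-.156,.24],[np.pi,0,0]); print(robot.sense()["t"],robot.sense()["tcp_pos"])
f=robot.grab_frame("wrist"); np.savez("w1.npz",**f)
u,v=proj(f,[.56,-.156,.1]); print(u,v)
u,v=int(u),int(v); c=f["image"][max(v-75,0):v+75,u-100:u+100,::-1]; print(max(v-75,0),u-100)
cv2.imwrite("pics/w1.png",cv2.resize(c,None,fx=4,fy=4,interpolation=cv2.INTER_CUBIC))
for y in (1.57,-1.57,0.1): print(y,robot.inverse_kinematics([.476,.165,.2],[np.pi,0,y]),robot.inverse_kinematics([.56,-.156,.2],[np.pi,0,y]))
```

```text
4.6583 [ 0.52066263 -0.15435476  0.24052076]
320.04095769821254 174.36199724671724
99 220
1.57 [ 0.5172017   0.51591174 -1.22643007  1.935932    0.55258123  1.08584165
 -0.94322659] [ 1.02646644  0.66930973 -1.21926235  1.7645585   0.67453362  1.20182739
 -0.38845942]
-1.57 [ 0.48658274  0.48156373 -1.16790161  1.93703519  0.50958986  1.06221881
  2.24075112] [-0.34350895  0.42316295  0.72196673  1.84081465 -0.32836277  1.00006626
 -2.6257854 ]
0.1 [ 0.40286349  0.41423889 -1.02867537  1.94025717  0.41684107  1.01899049
 -2.28485724] [ 0.85949841  0.51061889 -0.90090169  1.77231919  0.44952013  1.07931229
 -1.6688109 ]
```

View pics/w1.png

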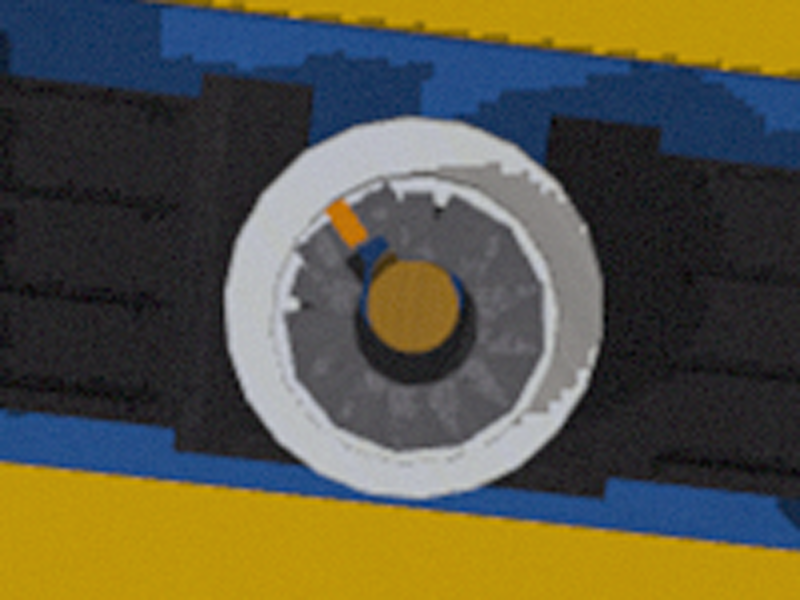

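The hub top appears in the crop centred near (416,315), which is frame pixel (324,178). Its orange keyway mark is at crop (347,223), up and to the left, so roughly +37° from +x.

```bash
cat >> h.py <<'E'
from scipy.optimize import least_squares
def circ(q,r):
    "centre of circle of known radius r through points, robust"
    c0=np.mean(q,0); s=least_squares(lambda c:np.hypot(*(q-c).T)-r,c0,loss="soft_l1",f_scale=.0005); return s.x,np.median(abs(s.fun))
def masked_edge(f,m,z):
    cs,_=cv2.findContours(m.astype(np.uint8),cv2.RETR_EXTERNAL,cv2.CHAIN_APPROX_NONE); c=max(cs,key=cv2.contourArea)[:,0]
    return np.array([ray(f,u,v,z)[:2] for u,v in c])
E
python3 - <<'E'
import numpy as np,cv2
from h import *
from plant import robot
f=np.load("w1.npz"); P=cloud(f); hsv=cv2.cvtColor(f["image"],cv2.COLOR_RGB2HSV)
X=P[...,:2]; near=np.hypot(X[...,0]-.56,X[...,1]+.156)<.06
m=near&(abs(P[...,2]-.1)<.012); print("z",np.median(P[m][:,2]),m.sum())
q=masked_edge(f,m,.1); print("outer",circ(q,.026), cv2.minEnclosingCircle(q.astype(np.float32)))
hole=near&(np.hypot(X[...,0]-.56,X[...,1]+.156)<.05)
# bore mouth: not-top pixels inside the ring
cs,h=cv2.findContours(m.astype(np.uint8),cv2.RETR_CCOMP,cv2.CHAIN_APPROX_NONE)
c=max([c for c,k in zip(cs,h[0]) if k[3]>=0],key=cv2.contourArea)[:,0]
q=np.array([ray(f,u,v,.1)[:2] for u,v in c]); print("bore",circ(q,.011),len(c))
def orange(f,ctr,z,r=.03):
    hsv=cv2.cvtColor(f["image"],cv2.COLOR_RGB2HSV); u,v=np.array(proj(f,[*ctr,z])); 
    m=(hsv[...,0]>9)&(hsv[...,0]<18)&(hsv[...,1]>170)&(hsv[...,2]>150)
    pts=np.array([ray(f,x,y,z)[:2] for y,x in np.argwhere(m) if np.hypot(x-u,y-v)<60]); 
    d=np.hypot(*(pts-ctr).T); pts=pts[d<r]; return pts
c=circ(q,.011)[0]; o=orange(f,c,.1); o=o[np.hypot(*(o-c).T)>.013]
print("mark",o.mean(0),len(o),np.degrees(np.arctan2(*(o.mean(0)-c)[::-1])))
f=np.load("w0.npz"); P=cloud(f); hsv=cv2.cvtColor(f["image"],cv2.COLOR_RGB2HSV)
for n,y,r in(("mid",.165,.023),("lar",.245,.027),("sm",.326,.019)):
    u,v=np.array(proj(f,[.478,y,.081])); vv,uu=np.indices(hsv.shape[:2])
    blue=(hsv[...,0]>100)&(hsv[...,0]<130)&(hsv[...,1]>130)
    m=(np.hypot(uu-u,vv-v)<34)&~blue&(vv>252)&(vv<309)
    q=masked_edge(f,m,.081); q=q[q[:,0]>.472]
    c,e=circ(q,r); o=orange(f,c,.081); print(n,c,e,len(o))
    d=o-o.mean(0); w=np.linalg.svd(d,full_matrices=False)[2][0]; w*=np.sign(w[0]); print("  mark",o.mean(0),np.degrees(np.arctan2(w[1],w[0])),np.degrees(np.arctan2(*(o.mean(0)-c)[::-1])))
    t=(abs(P[...,2]-.111)<.006)&(np.hypot(P[...,0]-.478,P[...,1]-y)<.03)
    qq=P[t][:,:2].astype(np.float32); print("  tab",cv2.minAreaRect(qq),len(qq))
for k in(1,-1):
  for dk in (40,):
    a=np.radians(-15+90*k);b=np.radians(37+90*k)
    print(robot.inverse_kinematics([.476,.165,.13],[np.pi,0,a]).round(2),robot.inverse_kinematics([.56,-.156,.13],[np.pi,0,b]).round(2),robot.inverse_kinematics([.56,-.156,.13],[np.pi,0,a]).round(2))
E
```

```text
z 0.10057097928264616 3262
outer (array([ 0.55696395, -0.15803725]), np.float64(0.0007437396177161684)) ((0.5569567680358887, -0.15799647569656372), 0.025851495563983917)
bore (array([ 0.55823451, -0.15767609]), np.float64(0.0003396066134308713)) 98
mark [ 0.57452878 -0.14591142] 29 35.829782601381034
mid [0.47415107 0.16640778] 0.0002926503972935472 34
  mark [0.49006717 0.16274178] -10.293411207284327 -12.970863917035135
  tab ((0.4744400084018707, 0.16662152111530304), (0.028424017131328583, 0.014349543489515781), 78.3445816040039) 504
lar [0.4741909  0.24589112] 0.00032429613505817294 62
  mark [0.49039914 0.25068513] 13.657548809927778 16.47694887306182
  tab ((0.4745945930480957, 0.24662978947162628), (0.014461813494563103, 0.028224412351846695), 14.775812149047852) 500
sm [0.47473586 0.32530766] 0.0002760563223145416 26
  mark [0.48765519 0.32554477] 1.2912702254960715 1.0514542223201417
  tab ((0.47500595450401306, 0.3261977434158325), (0.0281259473413229, 0.01445030514150858), 86.0500259399414) 429
[ 0.4   0.56 -1.07  2.01  0.61  0.94 -1.25] [ 1.04  0.83 -1.28  1.83  0.87  1.19  0.11] [ 0.96  0.71 -1.09  1.83  0.72  1.07 -0.68]
[ 0.46  0.62 -1.17  2.    0.7   0.99  1.81] [ 0.67  0.52 -0.63  1.84  0.38  0.9  -2.63] [-0.45  0.59  0.92  1.91 -0.59  0.93 -2.65]
```

Run:
```python
import numpy as np,cv2
from h import *
from plant import robot
a=[np.pi,0,np.radians(78)]
robot.grip(.5)
robot.goto([.4744,.1665,.15],a)
robot.move_straight([.4744,.1665,.0955],vel=.08); s=robot.sense(); print(s["t"],s["tcp_pos"],s["wrist_force"])
robot.grip(0.0,strength=80); s=robot.sense(); print(s["t"],s["opening"]*.085,s["gripper_force"],s["wrist_force"])
robot.move_straight([.4744,.1665,.225],vel=.1); s=robot.sense(); print(s["t"],s["tcp_pos"],s["tcp_rot"],s["opening"]*.085,s["wrist_force"])
f=robot.grab_frame("wrist"); np.savez("w2.npz",**f); cv2.imwrite("pics/w2.png",f["image"][:,:,::-1])
```

```text
7.3083 [0.47455502 0.16690452 0.09570408] [-0.16289612 -0.04308438  0.06283834]
7.6833 0.012580576289085797 78.58845233917236 [-0.73086363 -0.79476413  5.33038285]
9.125 [0.47404461 0.16623522 0.22436863] [-3.14043094e+00  6.20374587e-04  1.36143199e+00] 0.01246299497350582 [-0.03678883 -0.03491855 -1.93902906]
```

View pics/w2.png

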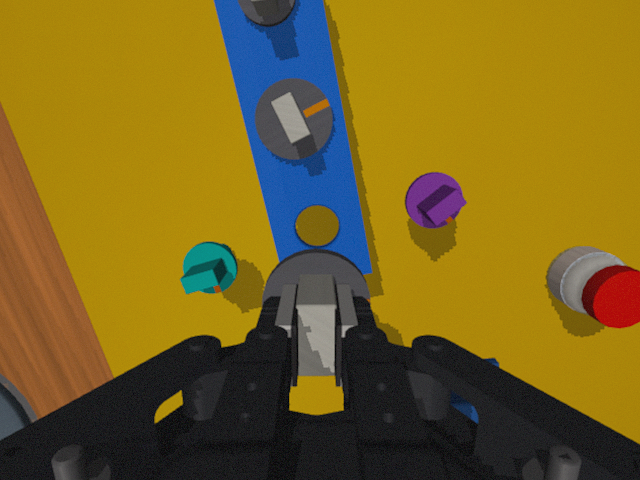

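The shaft is held, with the tab between the pads and the weight reading −1.9 N. The flange arc is visible around (317,270). Now I look at the hub with the held flange in the same picture.

Run:
```python
import numpy as np,cv2
from h import *
from plant import robot
yaw=np.radians(125.5); tx=np.array([np.cos(yaw),np.sin(yaw)])
p=np.array([.5575,-.158])-.065*tx
robot.goto([*p,.225],[np.pi,0,yaw]); s=robot.sense(); print(s["t"],s["tcp_pos"],s["tcp_rot"],s["opening"]*.085)
f=robot.grab_frame("wrist"); np.savez("w3.npz",**f,tcp=s["tcp_pos"],rot=s["tcp_rot"]); cv2.imwrite("pics/w3.png",f["image"][:,:,::-1])
```

```text
10.65 [ 0.59529586 -0.20916218  0.22522407] [ 3.14104000e+00 -3.92717391e-04  2.19260672e+00] 0.012753118024566329
```

View pics/w3.png

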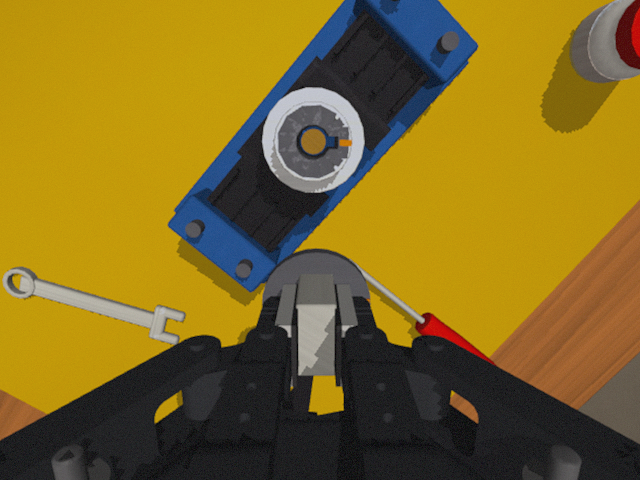

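The hub is centred near (313,140) with its keyway mark at (345,143), which is along tool +y as intended. The held flange arc peaks at (313,250).

Run:
```python
import numpy as np,cv2
from h import *
f=np.load("w3.npz"); P=cloud(f); hsv=cv2.cvtColor(f["image"],cv2.COLOR_RGB2HSV)
tcp=f["tcp"]; yaw=f["rot"][2]; A=np.array([[np.cos(yaw),np.sin(yaw)],[np.sin(yaw),-np.cos(yaw)]]) # rows: tool x,y in world
tool=lambda q:(np.atleast_2d(q)-tcp[:2])@A.T
# flange
vv,uu=np.indices(P.shape[:2])
m=(P[...,2]>.195)&(P[...,2]<.222)&(vv>240)&(vv<300)&(uu>255)&(uu<380)
print("flange z",np.median(P[m&(vv<272)][:,2]))
q=masked_edge(f,m,.2105); t=tool(q); t=t[t[:,0]>.010]; c,e=circ(t,.023); print("flange tool",c,e,len(t))
# hub
m=(abs(P[...,2]-.1)<.012)&(np.hypot(P[...,0]-.557,P[...,1]+.158)<.035); print("hub z",np.median(P[m][:,2]))
m=cv2.morphologyEx(m.astype(np.uint8),cv2.MORPH_OPEN,np.ones((2,2)))
q=masked_edge(f,m,.1); co,e=circ(tool(q),.026); print("outer",co,e,co@A+tcp[:2])
cs,h=cv2.findContours(m,cv2.RETR_CCOMP,cv2.CHAIN_APPROX_NONE)
cc=max([c for c,k in zip(cs,h[0]) if k[3]>=0],key=cv2.contourArea)[:,0]
q=tool(np.array([ray(f,u,v,.1)[:2] for u,v in cc])); q=q[q[:,1]<co[1]+.007]; cb,e=circ(q,.0113); print("bore",cb,e,cb@A+tcp[:2])
mk=(hsv[...,0]>9)&(hsv[...,0]<18)&(hsv[...,1]>170)&(hsv[...,2]>150)&(np.hypot(uu-345,vv-143)<14)
o=tool(np.array([ray(f,u,v,.1)[:2] for v,u in np.argwhere(mk)])); o=o[np.hypot(*(o-co).T)>.014]
for n,c2 in(("outer",co),("bore",cb)):
    d=o.mean(0)-c2; print("mark",o.mean(0),"off tool y deg (x dir)",np.degrees(np.arctan2(d[0],d[1])))
    dd=(c2-c)@A; print("TCP target",tcp[:2]+dd)
```

```text
flange z 0.21052327950438504
flange tool [ 0.00127326 -0.00010198] 0.00019713429800569983 116
hub z 0.1006039081805474
outer [ 0.0635354 -0.0016589] 0.0007004770060535011 [ 0.55693761 -0.15848534]
bore [ 0.06374363 -0.00124078] 0.0002498237584362996 [ 0.55715618 -0.15807251]
mark [0.06336891 0.01974506] off tool y deg (x dir) -0.4456468020708152
TCP target [ 0.55776219 -0.15946087]
mark [0.06336891 0.01974506] off tool y deg (x dir) -1.0229595435654375
TCP target [ 0.55798076 -0.15904805]
```

Run:
```python
import numpy as np
from plant import robot
def st(n):
    s=robot.sense(); print(n,round(float(s["t"]),2),s["tcp_pos"].round(4),s["tcp_rot"].round(3),"F",s["wrist_force"].round(1),"M",s["torque"].round(2),"op",round(s["opening"]*85,2)); return s
x,y=.5579,-.1593
y0,y1=np.radians([118.5,125.2])
robot.goto([x,y,.18],[np.pi,0,y0]); st("above")
c=robot.move_straight([x,y,.1535],vel=.03,contact_N=6); s=st(f"nose {c}")
if not c:
    robot.move_straight([x,y,.1530],vel=.05,attitude=[np.pi,0,y1]); st("turned")
    c=robot.move_straight([x,y,.140],vel=.02,contact_N=8); st(f"key {c}")
```

```text
above 11.11 [ 0.5572 -0.1573  0.1799] [-3.141e+00  1.000e-03  2.072e+00] F [ 0.7 -0.9 -1.1] M [-0.04 -0.08  0.05] op 12.57
nose False 12.14 [ 0.5575 -0.159   0.1533] [-3.141e+00 -1.000e-03  2.068e+00] F [-1.4  0.6 -3.7] M [ 0.42  0.34 -0.03] op 12.58
turned 12.41 [ 0.5574 -0.1591  0.1529] [-3.141e+00 -1.000e-03  2.183e+00] F [-2.7  1.4 -1. ] M [ 0.37  0.78 -0.06] op 12.52
key False 13.21 [ 0.5576 -0.1589  0.1396] [-3.141e+00 -1.000e-03  2.185e+00] F [-4.2  2.4  0.6] M [ 0.71  1.13 -0.05] op 12.01
```

The nose is in and the key has entered the keyway, now about 9 mm past the mouth. I ease the small side load and press to the flange.

Run:
```python
import numpy as np,cv2
from plant import robot
def st(n):
    s=robot.sense(); print(n,round(float(s["t"]),2),s["tcp_pos"].round(4),s["tcp_rot"].round(3),"F",s["wrist_force"].round(1),"M",s["torque"].round(2),"op",round(s["opening"]*85,2)); return s
x,y=.5572,-.1588
robot.grip(0.0,strength=100)
robot.move_straight([x,y,.1395],vel=.02); st("eased")
c=robot.move_straight([x,y,.126],vel=.025,contact_N=22); st(f"mid {c}")
if not c:
    c=robot.move_straight([x,y,.116],vel=.015,contact_N=20); st(f"end {c}")
robot.sleep(.3); st("hold")
f=robot.grab_frame("scene"); i=f["image"][150:250,150:290,::-1]; cv2.imwrite("pics/s1.png",cv2.resize(i,None,fx=5,fy=5,interpolation=cv2.INTER_CUBIC))
```

```text
eased 13.68 [ 0.5574 -0.1589  0.1394] [3.141 0.    2.185] F [-2.8  2.1 -2.3] M [ 0.59  0.75 -0.02] op 12.24
mid False 14.37 [ 0.5575 -0.1586  0.1268] [3.141e+00 1.000e-03 2.185e+00] F [-5.6  2.1  6.3] M [0.51 1.32 0.  ] op 12.06
end True 14.89 [ 0.5574 -0.1584  0.1216] [-3.140e+00  2.000e-03  2.185e+00] F [-2.7  0.2  6.8] M [-0.05  0.48  0.03] op 11.63
hold 15.19 [ 0.5574 -0.1584  0.1216] [-3.140e+00  2.000e-03  2.185e+00] F [-1.9  0.2  7.7] M [-0.09  0.49  0.03] op 12.05
```

View pics/s1.png

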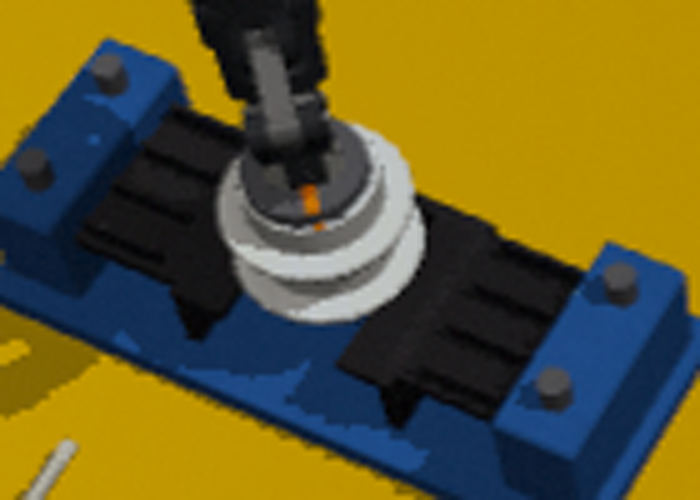

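The flange looks close to the hub top, with the orange lines at crop (310,200) and (318,225) aligned. The held force of 7.7 N is too low for a seated flange, so I press further.

Run:
```python
import numpy as np
from plant import robot
def st(n):
    s=robot.sense(); print(n,round(float(s["t"]),2),s["tcp_pos"].round(4),"F",s["wrist_force"].round(1),"M",s["torque"].round(2),"op",round(s["opening"]*85,2)); return s
x,y=.5571,-.1586
for z in (.1208,.1202,.1196,.119,.1184,.1178,.117):
    robot.move_straight([x,y,z],vel=.01); robot.sleep(.1); s=st(z)
    if s["wrist_force"][2]>24: break
robot.sleep(.5); st("hold")
```

```text
0.1208 15.74 [ 0.5576 -0.1586  0.1217] F [-5.6  1.5  6.8] M [ 0.45  1.16 -0.01] op 12.33
0.1202 16.09 [ 0.5577 -0.1585  0.1216] F [-5.4  1.3  8.8] M [0.38 1.39 0.  ] op 12.17
0.1196 16.44 [ 0.5577 -0.1585  0.1215] F [-7.   2.1 12.1] M [ 0.33  1.62 -0.02] op 12.23
0.119 16.79 [ 0.5577 -0.1585  0.1213] F [-8.8  1.5 13.4] M [ 0.3   1.84 -0.04] op 12.37
0.1184 17.14 [ 0.5577 -0.1585  0.1213] F [-9.1  2.2 16.8] M [ 0.25  2.15 -0.08] op 11.97
0.1178 17.49 [ 0.5578 -0.1585  0.1213] F [-11.5   0.5  21.9] M [ 0.17  2.42 -0.02] op 11.87
0.117 17.84 [ 0.5578 -0.1585  0.1212] F [-13.1   0.6  26.5] M [ 0.03  2.85 -0.04] op 12.16
hold 18.34 [ 0.5578 -0.1584  0.1212] F [-13.1   0.3  26.2] M [ 0.13  2.79 -0.02] op 12.08
```

Run:
```python
import numpy as np,cv2
from plant import robot
from h import *
def st(n):
    s=robot.sense(); print(n,round(float(s["t"]),2),s["tcp_pos"].round(4),s["tcp_rot"].round(4),"F",s["wrist_force"].round(1),"M",s["torque"].round(2)); return s
for x in (.5563,.5555): robot.move_straight([x,-.1588,.117],vel=.01); robot.sleep(.1); st(x)
f=robot.grab_frame("wrist"); P=cloud(f); vv,uu=np.indices(P.shape[:2])
for v in range(225,275,3): print(v,P[v,285:345:12,2].round(4))
f=robot.grab_frame("wrist"); cv2.imwrite("pics/w4.png",cv2.resize(f["image"][190:310,240:400,::-1],None,fx=5,fy=5,interpolation=cv2.INTER_CUBIC))
```

```text
0.5563 18.69 [ 0.5577 -0.1585  0.1212] [-3.1382e+00  6.0000e-04  2.1859e+00] F [-9.9  1.  24.7] M [ 0.2   2.38 -0.03]
0.5555 19.04 [ 0.5576 -0.1584  0.1212] [-3.1398e+00  1.2000e-03  2.1859e+00] F [-8.2  0.4 22.4] M [ 0.25  1.88 -0.04]
225 [0.0854 0.0871 0.0851 0.085  0.0854]
228 [0.0857 0.0863 0.0865 0.0846 0.086 ]
231 [0.0845 0.086  0.087  0.0865 0.0868]
234 [0.0862 0.0887 0.0917 0.0929 0.0865]
237 [0.0846 0.0938 0.0978 0.0974 0.0913]
240 [0.0912 0.0982 0.0995 0.0993 0.0973]
243 [0.0971 0.1    0.1005 0.0991 0.1003]
246 [0.0992 0.1011 0.1003 0.1003 0.0999]
249 [0.1009 0.1007 0.1023 0.1028 0.101 ]
252 [0.0999 0.1026 0.1063 0.1069 0.1037]
255 [0.101  0.1066 0.108  0.1066 0.107 ]
258 [0.1038 0.108  0.1061 0.1072 0.1068]
261 [0.1067 0.1062 0.107  0.1064 0.1087]
264 [0.1064 0.1066 0.1064 0.106  0.1067]
267 [0.1063 0.1076 0.1068 0.1071 0.1063]
270 [0.1062 0.1065 0.1058 0.1062 0.1059]
273 [0.1065 0.1073 0.1072 0.1072 0.1067]
```

View pics/w4.png

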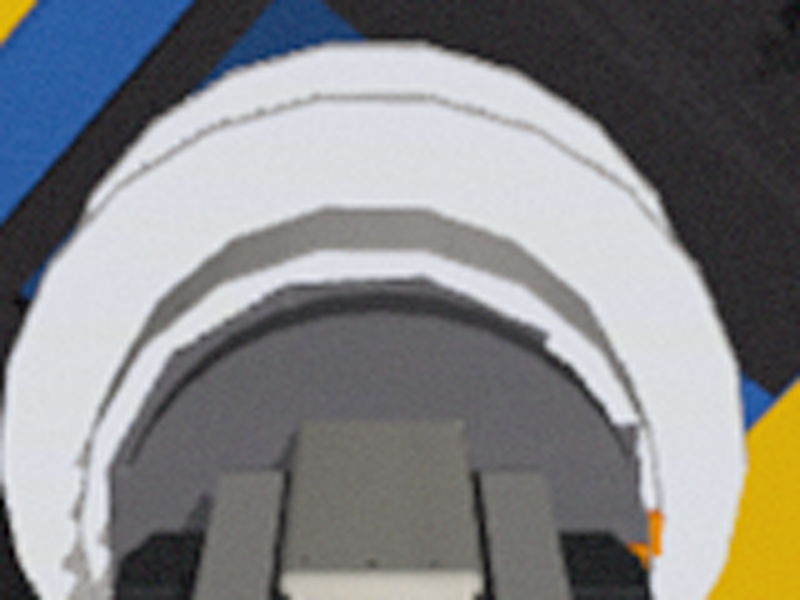

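The wrist view shows the flange edge at crop (380,300) lying flat on the hub face. The depths are about 106.5 mm for the flange top and 100.5 mm for the hub top, matching the 6 mm flange. The force rises stiffly with no further travel, so it is seated and I hand it in.

```bash
python3 -c "
from plant import robot
print(robot.close_job()); print(robot.sense()['t'])"
```

```text
the job is handed in; nothing more can be done
None
the job is handed in; nothing more can be done
```

The job is handed in at about 19 s of the 42 s: the middle shaft is in the hub with its key in the keyway and its flange on the hub (judged by depth and force readings), still gripped and pressed down with about 22 N.

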